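# Move the cap from the spent paint marker to the good one

### The job

The good paint marker is drying out with its felt nib bare. Pull the snap cap off the other, spent marker and press it fully home on the good marker, clip on its upper face, until it has clicked and sits flush against the shoulder. Push gently, do not force it, and leave the jug, plates and cup where they are.

Things in the scene. Friction and masses are not known exactly. Their poses are not given: they have to be found in the camera images.
- cap: Black rectangular snap cap, 70 mm long (x), 43 wide (y), 29 thick (z), about 45 g. Origin: centre of its open mouth; +x to the closed end, +z to the face with the clip (bar 9 mm wide standing out to 21 mm from the axis, x = 16 to 70 mm). Inside 37 x 23 mm, 66 deep; a ridge on each side wall 1 to 14 mm from the mouth narrows the 37 to 31. Starts home on the spent marker, frames equal.
- cap_grip (a point): Point on the cap's axis 42 mm from its mouth, where fingers can pinch its two flat side walls (43 mm apart, along the cap's y). Its axes are the cap's. Grip with 60 N or so, or it may slip. Because the marker leans, a tool square to these walls is tilted 30 degrees or more from vertical.
- marker_spent: Spent marker, capped, white. Body 120 mm long, 44 wide (y), 30 thick (z). Origin: centre of the shoulder that the cap's rim meets; +x to the nib, rising 20 degrees, away from the robot; +z its upper face, rolled 30 degrees about x. Body x = -120 to 0; ahead a neck 28 x 20 mm to x = 24, rounded nose to 34, felt nib 14 x 8 to 50. It slides 20 mm along x in its rest, drag 3 N; starts fully back.
- spent_detent (a point): Point on the spent marker's axis between two spring balls, 15 mm ahead of its shoulder, that stand out 4 mm from the neck's sides and snap behind the cap's ridges. Snapping off takes about 8 to 15 N; once over the ridge the balls push the cap on. When pulled, the marker first comes forward up to 20 mm to its stop, then the cap lets go.
- marker_good: Good marker, bare nib: same shape, size, origin, axes, balls and sliding rest as the spent one, but leaning to the other side. It starts some 5 to 18 mm forward of its back stop: a cap pushed on slides it back to the stop, and only then clicks home. Home: cap frame equal to this marker's frame, rim on the shoulder.
- good_detent (a point): Point on the good marker's axis between its two spring balls, 15 mm ahead of its shoulder. Snapping on takes about 10 to 15 N once the marker is against its back stop (3 N moves the marker before that); past the ridge the balls draw it home. A push over 30 N is forcing it. The fixed plywood rest under the marker has a foot 150 x 100 mm, ends 30 mm or more behind the shoulder.
- brush_jug: White porcelain jug with brushes, 80 mm across, about 210 mm high with the brushes, not to be disturbed. Origin: centre of its foot.
- plate_stack: Stack of five white plates, 144 mm across, 56 mm high, not to be disturbed. Origin: centre of its foot.
- cup: White porcelain mug, 76 mm across, 65 mm high, not to be disturbed. Origin: centre of its foot.
Not all that is in view belongs to the job. Of the things like the cap, leave any that is turquoise; of the rest the smaller one is meant.

How it is judged:
By the outcome, as a careful person would: the job done as asked, in the order asked, and still so for the second after the job is handed in, with the robot touching nothing.
It also fails if it takes over 51 s, if anything falls off the work surface, if the arm or the gripper's body presses on something with over 40 N, if the wrist force passes 120 N, or if a joint passes its speed limit or range.

### The arm

A 6-joint arm with a two-finger parallel gripper is mounted at the origin on the work surface. World frame = base frame: x ahead of the robot, y to its left, z up, the work surface at z = 0. Lengths are in mm, angles in rad, forces in N, time in s.
With the tool pointing down it reaches from about 275 to 750 mm from the base axis. Payload 10.2 kg.
Tool frame: the origin (TCP) lies between the finger pads; the fingertips stand 11 mm ahead of it and the grasp point (between the pads) lies 8 mm behind it; z points along the fingers, y is the line along which they close (so a half turn about z gives the same grasp; the last joint's range is limited). The gripper opens to 85 mm and grips with 20 to 120 N. Pads are 22 mm wide; open, the fingers measure 114 mm over their backs; the gripper's body (76 mm by 85 mm) begins 54 mm behind the grasp point. The pads swing forward as they close: fully open they stand 13 mm farther back than shut.
Start: joints at [-1.565, 0.313, 1.498, -0, 1.331, -0.223], TCP at [119.061, -511.327, 242.294] pointing down, gripper open.
Joint ranges: [-2.94, 2.94], [-0.97, 2.17], [0.19, 2.56], [-1.23, 4.37], [0.02, 3.11], [-2.88, 2.88]. Speed limits (rad/s): [2.39, 2.39, 3.01, 3.14, 3.14, 3.14].

### API

Orientations are given as a unit quaternion [w, x, y, z].
In Python, from rig import sense, eyes, finish_job gives the robot as it stands.
- The arm moves only by the shell command python3 -m jog 'ROWS' [FORCE]. ROWS is JSON, a list of rows, each a list of 7 numbers: the shift along the tool's x, y, z in m, then the turn, a rotation vector about the tool's x, y, z in rad, then the finger opening in m, from 0 to 0.0854. In form: [[dx, dy, dz, rx, ry, rz, gripper], ...]. A call has 1 to 5 rows; each row shifts and turns the commanded pose from where the row before left it, along the tool's axes as they then stand; what a row does not reach is not made up. A row lasts 1/10 s, in which the tool goes at most 50 mm and 8.59 degrees, less where a joint would pass 70% of its speed; a pose out of reach is approached as far as the arm can. A call is refused whole if a number of a shift passes 0.05 or a number of a turn 0.15, either way. A call with a gripper value outside its range is refused whole. The fingers move at their own pace and stop on an object; FORCE is the grip in N (left out, the last holds). Time passes only in rows, so rows that do not move let the fingers close. It gives the time, the measured TCP pose, the force, the opening and the grip force at its end, in the units of the state.
- sense(): the state, without advancing time (a new reading comes with each control period).
- eyes.capture(name): name is "side" or "top" or "wrist"; returns the picture (480x640x3 uint8, red, green, blue); there is no depth.
- eyes.calibration(name): a dict with "fx", "fy", "cx", "cy" (pixels), "dist" ([k1, k2, p1, p2, k3] as OpenCV has them; the pictures are not rectified), "cam_to_world" (4x4, takes a point from camera to world coordinates); the wrist camera has in their place "mount" (4x4, takes a point from camera to tool coordinates, whose origin is the TCP and whose axes are the flange's). Camera axes: x right, y down, z forward; pixel columns grow to the right and rows downward; lengths in mm; the calibration is good to about 2 mm. A picture is of the moment at which its call begins: read the wrist's pose just before it. calibration takes no time and is no camera call.
- finish_job(): hands the job in; it is judged then, once.
The state is a dict: "time_s": time; "joints": joint angles; "dq": joint speeds; "tau": joint torques, N m; "eef_pos": TCP position; "ee_rot": TCP orientation; "force": force on the tool from outside, world axes, zero at the start; "wrist_torque": the same for the moment, N m; "grip_width": opening from 0.0 (shut) to 1.0 (fully open); "grip_force": force on a finger pad.
Only numpy, scipy, OpenCV 4.12 (cv2) and the standard library are available. Lean on these libraries where they do the work, as an engineer would, in place of code of your own. Each camera call takes 0.05 s, during which the arm holds its last target. There are 200 camera calls.

## Working session

There is one attempt and no reset: what is moved stays moved. The work goes in short steps, Python scripts to look and compute and a shell command to move; the robot and the scene stay as the last step left them, time stands still between calls to the robot, and variables do not carry over. Pictures are saved under pics/ and viewed, at most 10 in all, crops included, and the job is handed in when it is done.

```bash
ls; mkdir -p pics; python3 - <<'E'
from rig import sense, eyes
import cv2,json
s=sense();print(s['time_s'],s['eef_pos'],s['ee_rot'],s['force'],s['grip_width'])
for n in("side","top","wrist"):
    im=eyes.capture(n);cv2.imwrite(f"pics/{n}0.png",im[:,:,::-1])
    c=eyes.calibration(n);print(n,{k:(v.tolist() if hasattr(v,'tolist') else v) for k,v in c.items()})
E
```

```text
pics
0.0 [ 119.0488099  -511.07302701  241.72937027] [-6.46984764e-04  9.93467664e-01  1.14112119e-01  8.32098211e-05] [-0.31533487 -0.28255392 -0.48960221] 1.0010603713311168
side {'fx': 583.9357668577964, 'fy': 583.9357668577964, 'cx': 322.9489777340995, 'cy': 235.2574012851087, 'dist': [0.045074304054296424, 0.0, 0.0, 0.0, 0.0], 'cam_to_world': [[-0.9106937451884021, -0.21070162985334076, 0.3553051162759515, -22.292095100015942], [-0.4127943558836547, 0.4962999364923003, -0.763732409151489, 1102.4577110403557], [-0.015418243263106906, -0.8421942746272291, -0.5389536914798853, 887.6725468464722], [0.0, 0.0, 0.0, 1.0]]}
top {'fx': 486.4309156985535, 'fy': 486.4309156985535, 'cx': 315.3417249660582, 'cy': 242.13414934865244, 'dist': [0.021395120050125952, 0.0, 0.0, 0.0, 0.0], 'cam_to_world': [[0.005763962305519017, -0.9918857910248159, 0.12700139488059145, 375.3125716523288], [-0.999367597708675, -0.010170164268124613, -0.034073045193400056, 21.583083577718806], [0.03508819443249649, -0.12672468315933846, -0.9913171406213215, 1197.3482337673402], [0.0, 0.0, 0.0, 1.0]]}
wrist {'fx': 347.5487774239152, 'fy': 347.5487774239152, 'cx': 322.9056065912262, 'cy': 235.97661173815436, 'dist': [-0.014828735085910425, 0.0, 0.0, 0.0, 0.0], 'mount': [[0.0004984580755113694, -0.9480487634714592, -0.31812465107215815, 83.39326110792649], [0.999999872903586, 0.0004966485834540478, 8.679282363845555e-05, 0.8840572073027797], [7.571232818819012e-05, -0.31812465390223993, 0.9480488905363592, -131.78925111535546], [0.0, 0.0, 0.0, 1.0]]}
```

View pics/top0.png

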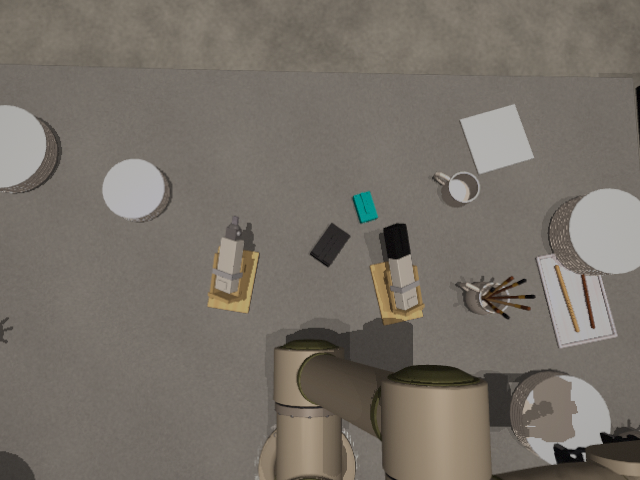

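View pics/side0.png

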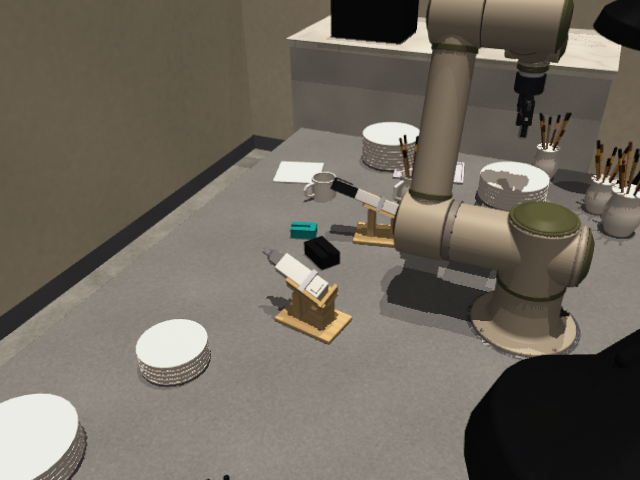

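```bash
python3 - <<'E'
import cv2,numpy as np
t=cv2.imread('pics/top0.png');s=cv2.imread('pics/side0.png')
def c(im,x,y,w,h,k):
    o=cv2.resize(im[y:y+h,x:x+w],None,fx=k,fy=k,interpolation=cv2.INTER_CUBIC)
    for i in range(0,w,10): cv2.putText(o,str(x+i),(i*k,8),0,.3,(0,255,255));cv2.line(o,(i*k,10),(i*k,14),(0,255,255))
    for i in range(0,h,10): cv2.putText(o,str(y+i),(0,i*k+4),0,.3,(0,255,255));cv2.line(o,(20,i*k),(24,i*k),(0,255,255))
    return o
cv2.imwrite('pics/tc.png',np.hstack([c(t,195,205,75,115,5),c(t,360,215,75,115,5)]))
cv2.imwrite('pics/sc.png',np.hstack([c(s,258,235,100,110,4),c(s,322,165,100,110,4)]))
E
```

```text
(no output)
```

View pics/tc.png

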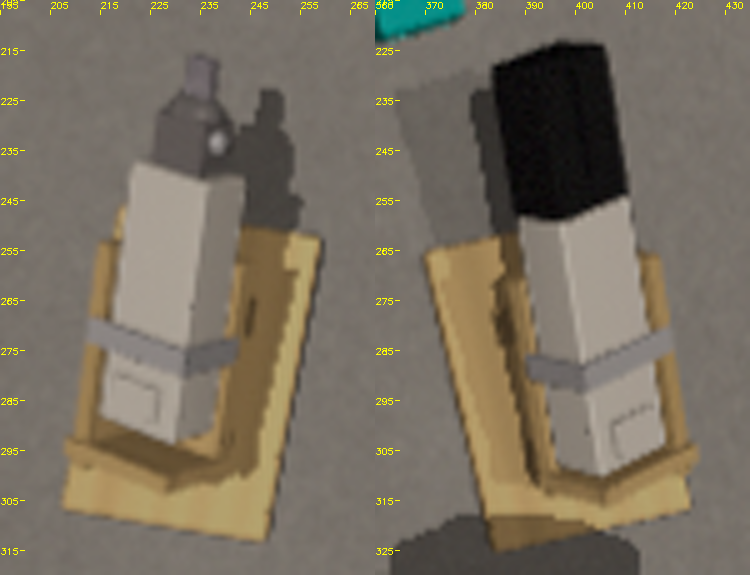

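View pics/sc.png

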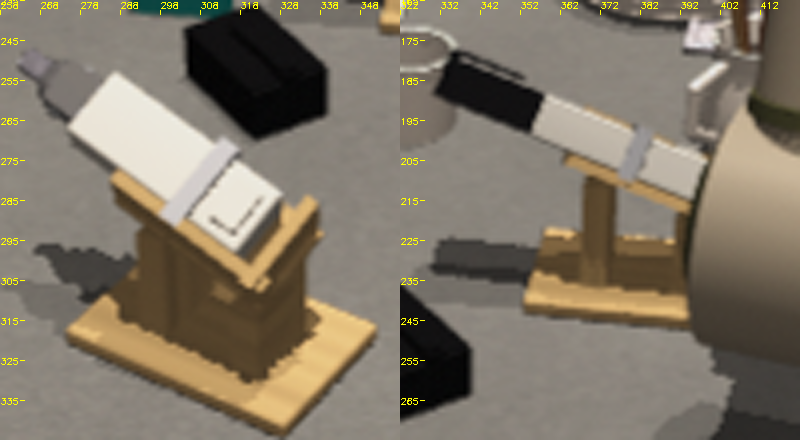

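Top view: the good marker's shoulder is near (232,239), nib tip (235,216), and it leans left. The spent marker is under the black cap, seam near (395,257), and leans right. The side view agrees. Next I fit the poses from the corners.

```bash
cat > h.py <<'E'
import numpy as np,cv2
from scipy.spatial.transform import Rotation as R
from scipy.optimize import least_squares
from rig import sense,eyes
def Rm(yaw,pitch,roll): return R.from_euler('ZYX',[yaw,-pitch,roll],degrees=True).as_matrix()
def pose(q): return R.from_quat([q[1],q[2],q[3],q[0]]).as_matrix()
def proj(P,c,T):
    Ti=np.linalg.inv(T);K=np.array([[c['fx'],0,c['cx']],[0,c['fy'],c['cy']],[0,0,1]])
    return cv2.projectPoints(np.array(P,float),cv2.Rodrigues(Ti[:3,:3])[0],Ti[:3,3],K,np.array(c['dist']))[0][:,0]
def wristT(s):
    T=np.eye(4);T[:3,:3]=pose(s['ee_rot']);T[:3,3]=s['eef_pos'];return T@np.array(eyes.calibration('wrist')['mount'])
def fit(obs,roll,p0,sa=1.0):  # obs: list of (calib,T,P local,uv)
    def f(p):
        M=Rm(*p[3:]);r=[]
        for c,T,P,uv in obs: r+=list((proj(np.array(P)@M.T+p[:3],c,T)-uv).ravel())
        return np.array(r+[(p[4]-20)/sa,(p[5]-roll)/sa])
    o=least_squares(f,p0,loss='soft_l1',x_scale=[10,10,10,5,5,5]);return o.x,f(o.x)
E
cat > fit0.py <<'E'
from h import *
ct,cs=eyes.calibration('top'),eyes.calibration('side')
Tt,Ts=np.array(ct['cam_to_world']),np.array(cs['cam_to_world'])
def px(l,ox,oy,k): return (np.array(l,float)+.5)/k-.5+[ox,oy]
g=[(ct,Tt,[(0,22,15),(0,-22,15),(0,-22,-15),(-120,-22,15),(-120,22,15),(50,0,0)],px([(135,163),(210,180),(245,178),(176,442),(98,415),(203,58)],195,205,5)),
(cs,Ts,[(0,-22,15),(0,22,15),(-120,-22,15),(50,0,0)],px([(115,72),(68,125),(282,194),(24,62)],258,235,4))]
p=[(0,22,-15),(0,22,15),(0,-22,15),(-120,22,15),(-120,-22,15),(-120,22,-15),(70,22,-15),(70,-22,15)]
s=[(ct,Tt,p,px(np.array([(518,213),(556,220),(630,195),(604,478),(665,443),(553,462),(493,67),(607,47)])-[375,0],360,215,5)),
(cs,Ts,[(0,22,15),(0,22,-15),(70,22,-15)],px(np.array([(545,95),(530,132),(436,92)])-[400,0],322,165,4))]
for o,r,y0 in((g,-30,200),(s,30,-150)):
    x,e=fit(o,r,[450,y0,130,0,20,r]);print(x.round(1),e[:-2].reshape(-1,2).round(1).tolist())
E
python3 fit0.py
```

```text
[519.3 166.6 129.1  -8.6  20.  -29.8] [[-0.8, -0.8], [-0.4, 0.7], [1.4, -0.4], [-0.3, 0.6], [0.4, 0.3], [0.5, -0.2], [-0.2, -0.3], [-0.9, 1.4], [0.7, 0.0], [0.0, -0.5]]
[ 484.1 -201.4  128.9   12.4   20.5   30.1] [[-0.9, 0.6], [1.2, 0.8], [0.4, -0.3], [-0.6, 0.1], [0.6, 0.1], [-0.0, 0.6], [-0.6, -0.5], [0.6, -1.1], [0.3, -0.6], [-0.3, 0.6], [-0.9, 0.4]]
```

```bash
cat >> h.py <<'E'
FL=np.diag([1.,-1,-1])   # cap frame -> tool axes
def toolfor(p,back=0,off=10): # p: cap pose [x y z yaw pitch roll]; TCP pose gripping at cap x=42
    M=Rm(*p[3:]);Rt=M@FL
    return p[:3]+M@np.array([42,0,0])+Rt[:,2]*(off-back),Rt
def delta(pos,Rt):
    s=sense();C=pose(s['ee_rot'])
    print('t',s['time_s'],'shift(mm,tool)',(C.T@(pos-s['eef_pos'])).round(1),'rotvec',R.from_matrix(C.T@Rt).as_rotvec().round(3),'F',np.round(s['force'],1),'gw',round(s['grip_width'],3),'gf',round(s['grip_force'],1))
E
python3 - <<'E'
from h import *
p=np.array([484.1,-201.4,128.9,12.4,20.3,30])
for b in(0,120):
    t,Rt=toolfor(p,b);print(t.round(),Rt.round(2).tolist());delta(t,Rt)
print('palm',(toolfor(p,200)[0]).round())
c=eyes.calibration('top');T=np.array(c['cam_to_world'])
def ray(u,v,z):
    d=T[:3,:3]@np.array([(u-c['cx'])/c['fx'],(v-c['cy'])/c['fy'],1]);return T[:3,3]+d*(z-T[2,3])/d[2]
print('jug',ray(485,298,100),'brush',ray(510,283,200),'cup',ray(463,188,65))
E
```

```text
[ 524. -187.  135.] [[0.92, 0.36, 0.19], [0.2, -0.81, 0.55], [0.35, -0.47, -0.81]]
t 0.15 shift(mm,tool) [ 468.2 -223.3  106.9] rotvec [ 0.515  0.349 -0.081] F [-0.1  0.6 -0. ] gw 1.001 gf 0.0
[ 502. -254.  233.] [[0.92, 0.36, 0.19], [0.2, -0.81, 0.55], [0.35, -0.47, -0.81]]
t 0.15 shift(mm,tool) [ 431.4 -163.8    9.3] rotvec [ 0.515  0.349 -0.081] F [-0.1  0.6 -0. ] gw 1.001 gf 0.0
palm [ 487. -298.  298.]
jug [ 391.98338811 -402.28042543  100.        ] brush [ 421.7293324  -417.41702619  200.        ] cup [ 655.46587997 -372.4035813    65.        ]
```

```bash
python3 -m jog '[[0,0,-0.045,0,0,0,0.0854],[0,0,-0.045,0,0,0,0.0854],[0.02,0,-0.04,0,0,0,0.0854],[0.041,-0.016,0,0,0,0,0.0854],[0.041,-0.016,0,0,0,0,0.0854]]'
python3 -m jog '[[0.041,-0.016,0,0,0,0,0.0854],[0.041,-0.016,0,0,0,0,0.0854],[0.041,-0.016,0,0,0,0,0.0854],[0.041,-0.016,0,0,0,0,0.0854],[0.041,-0.016,0,0,0,0,0.0854]]'
python3 -m jog '[[0.041,-0.016,0,0,0,0,0.0854],[0.041,-0.016,0,0,0,0,0.0854],[0.041,-0.016,0,0,0,0,0.0854],[0,0,0,0.103,0.07,-0.016,0.0854],[0,0,0,0.103,0.07,-0.016,0.0854]]'
python3 -m jog '[[0,0,0,0.103,0.07,-0.016,0.0854],[0,0,0,0.103,0.07,-0.016,0.0854],[0,0,0,0.103,0.07,-0.016,0.0854],[0,0,0,0,0,0,0.0854]]'
python3 - <<'E'
from h import *
p=np.array([484.1,-201.4,128.9,12.4,20.3,30])
delta(*toolfor(p,100)); s=sense(); print(s['joints'],s['eef_pos'])
im=eyes.capture('wrist'); cv2.imwrite('pics/w1.png',im[:,:,::-1])
np.save('w1.npy',wristT(s))
E
```

```text
time_s: 0.65
eef_pos: [211.9, -456.6, 372.8]
ee_rot: [0.001, 0.994, 0.113, 0.0]
force: [-0.1, -0.3, -0.8]
grip_width: 1.001
grip_force: 0.0
time_s: 1.15
eef_pos: [393.9, -331.3, 372.2]
ee_rot: [-0.0, 0.993, 0.114, -0.0]
force: [0.2, 0.1, -0.0]
grip_width: 0.998
grip_force: 0.0
time_s: 1.65
eef_pos: [503.0, -255.8, 372.3]
ee_rot: [-0.112, 0.983, 0.132, 0.059]
force: [0.7, -0.6, -1.0]
grip_width: 1.001
grip_force: 0.0
time_s: 2.05
eef_pos: [500.9, -259.6, 370.1]
ee_rot: [-0.273, 0.94, 0.146, 0.142]
force: [0.4, -0.2, -0.2]
grip_width: 1.001
grip_force: 0.0
t 2.05 shift(mm,tool) [-45.2  60.6 134.7] rotvec [-0.003 -0.002 -0.005] F [ 0.4 -0.2 -0.2] gw 1.001 gf 0.0
[-0.90904848  0.4557623   1.08571758  0.54777274  1.9252442   0.46299193] [ 500.89593403 -259.6384186   370.07520875]
```

View pics/w1.png

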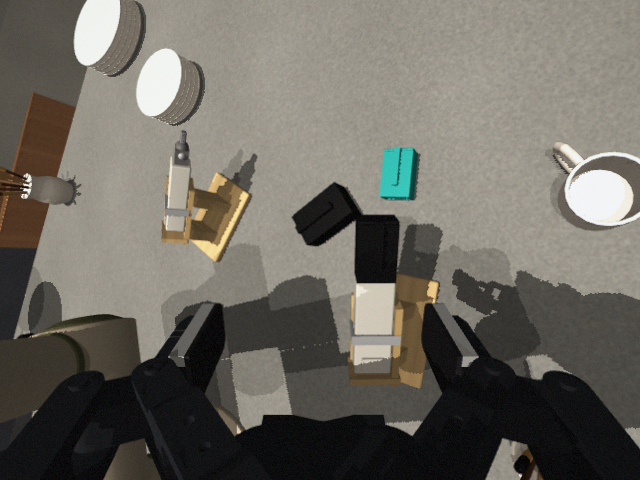

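The wrist view is square to the spent marker: shoulder at (355,283)–(396,282), cap end at row ~216, and the clip centred at column ~378. I add these points to the fit.

```bash
cat >> fit0.py <<'E'
print('--')
cw=eyes.calibration('wrist');Tw=np.load('w1.npy')
w=(cw,Tw,[(0,22,15),(0,-22,15),(70,22,15),(70,-22,15),(-120,22,15)],np.array([(355,283),(396,282.5),(357,216),(398,216),(349,374)],float))
x,e=fit(s+[w],30,[484,-201,129,12,20,30]);print(x.round(1),e[:-2].reshape(-1,2).round(1)[-5:].tolist())
x,e=fit([w],30,[484,-201,129,12,20,30],.3);print(x.round(1),e[:-2].reshape(-1,2).round(1)[-5:].tolist())
print('t',sense()['time_s'])
E
python3 fit0.py; python3 - <<'E'
from h import *
im=cv2.imread('pics/w1.png')[190:400,330:450];cv2.imwrite('pics/w1c.png',cv2.resize(im,None,fx=2.8,fy=2.8))
E
```

```text
[519.3 166.6 129.1  -8.6  20.  -29.8] [[-0.8, -0.8], [-0.4, 0.7], [1.4, -0.4], [-0.3, 0.6], [0.4, 0.3], [0.5, -0.2], [-0.2, -0.3], [-0.9, 1.4], [0.7, 0.0], [0.0, -0.5]]
[ 484.1 -201.4  128.9   12.4   20.5   30.1] [[-0.9, 0.6], [1.2, 0.8], [0.4, -0.3], [-0.6, 0.1], [0.6, 0.1], [-0.0, 0.6], [-0.6, -0.5], [0.6, -1.1], [0.3, -0.6], [-0.3, 0.6], [-0.9, 0.4]]
--
[ 485.2 -198.7  132.9   12.5   19.4   29.8] [[-0.3, -0.3], [-0.6, 0.4], [-0.2, 4.1], [1.9, 4.3], [2.7, 0.7]]
[ 489.1 -201.3  144.7   11.4   20.    30. ] [[-1.3, -2.1], [-0.3, -1.0], [-0.4, 0.4], [3.4, 1.0], [0.5, 0.5]]
t 2.1
```

```bash
python3 -m jog '[[-0.011,0.015,0.034,0,0,0,0.0854],[-0.011,0.015,0.034,0,0,0,0.0854],[-0.011,0.015,0.034,0,0,0,0.0854],[-0.011,0.015,0.034,0,0,0,0.0854],[0,0,0,0,0,0,0.0854]]'
python3 - <<'E'
from h import *
p=np.array([484.8,-200,131,12.4,20,30])
delta(*toolfor(p,0)); s=sense(); print(s['joints'])
im=eyes.capture('wrist'); im=im[:,:,::-1].copy()
M=Rm(*p[3:]);cw=eyes.calibration('wrist')
for q in proj(np.array([(0,22,15),(0,-22,15),(70,21.5,14.5),(70,-21.5,14.5),(70,21.5,-14.5),(70,-21.5,-14.5),(70,0,21),(16,0,21)])@M.T+p[:3],cw,wristT(s)): cv2.circle(im,tuple(int(v) for v in q.round()),2,(0,0,255),-1)
cv2.imwrite('pics/w2.png',im)
E
```

```text
time_s: 2.6
eef_pos: [507.3, -238.1, 215.2]
ee_rot: [-0.273, 0.94, 0.148, 0.139]
force: [0.4, -0.1, -0.0]
grip_width: 1.002
grip_force: 0.0
t 2.6 shift(mm,tool) [ 0.3  1.1 95.5] rotvec [-0.004 -0.     0.   ] F [ 0.4 -0.1 -0. ] gw 1.002 gf 0.0
[-0.87569948  0.52706361  1.37752628  0.51723335  1.59784911  0.30142156]
```

View pics/w2.png

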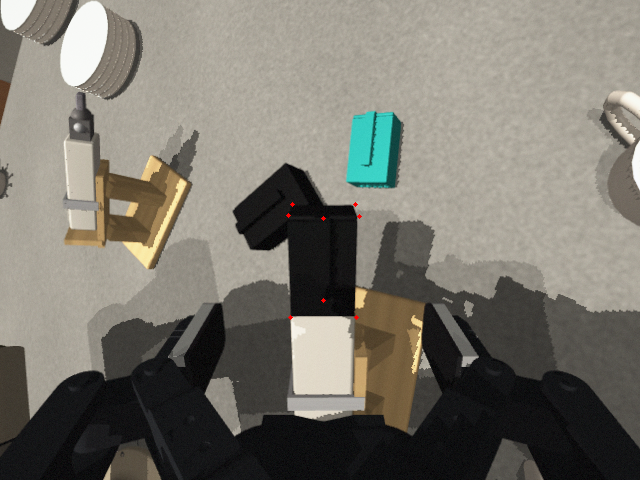

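The projected model lies on the cap to within 1 px: seam at (291..355,317), end at row 206. Closing in and gripping.

```bash
python3 -m jog '[[0,0,0.025,0,0,0,0.0854],[0,0.001,0.025,0,0,0,0.0854],[0,0,0.025,0,0,0,0.0854],[0,0,0.02,0,0,0,0.0854],[0,0,0,0,0,0,0.03]]' 65
python3 -m jog '[[0,0,0,0,0,0,0.03],[0,0,0,0,0,0,0.03],[0,0,0,0,0,0,0.03],[0,0,0,0,0,0,0.03],[0,0,0,0,0,0,0.03]]'
python3 - <<'E'
from h import *
delta(*toolfor(np.array([484.8,-200,131,12.4,20,30]),0)); print(sense()['joints'])
E
```

```text
time_s: 3.15
eef_pos: [526.7, -187.8, 141.8]
ee_rot: [-0.271, 0.94, 0.149, 0.142]
force: [0.2, -0.8, 1.6]
grip_width: 0.861
grip_force: 0.0
time_s: 3.65
eef_pos: [526.9, -188.6, 143.3]
ee_rot: [-0.271, 0.94, 0.148, 0.144]
force: [0.3, 6.5, 7.1]
grip_width: 0.487
grip_force: 69.2
t 3.65 shift(mm,tool) [-3.2  0.1  6. ] rotvec [ 0.001 -0.008  0.004] F [0.3 6.5 7.1] gw 0.487 gf 69.2
[-0.79477578  0.57692928  1.50250275  0.55841908  1.40321844  0.27120134]
```

```bash
python3 -m jog '[[0.004,-0.001,0,0,0,0,0.03],[0.006,0,0,0,0,0,0.03],[0.006,0,0,0,0,0,0.03],[0.004,0,0,0,0,0,0.03],[0.003,0,0,0,0,0,0.03]]'
python3 -m jog '[[0.003,0,0,0,0,0,0.03],[0.003,0,0,0,0,0,0.03],[0.003,0,0,0,0,0,0.03],[0.003,0,0,0,0,0,0.03],[0,0,0,0,0,0,0.03]]'
python3 - <<'E'
from h import *
delta(*toolfor(np.array([484.8,-200,131,12.4,20,30]),0,4))
E
```

```text
time_s: 4.15
eef_pos: [545.8, -183.3, 150.5]
ee_rot: [-0.272, 0.94, 0.148, 0.141]
force: [-15.7, -0.7, 2.0]
grip_width: 0.488
grip_force: 69.3
time_s: 4.65
eef_pos: [558.6, -181.1, 154.8]
ee_rot: [-0.271, 0.94, 0.148, 0.143]
force: [0.0, 1.5, 5.5]
grip_width: 0.496
grip_force: 69.2
t 4.65 shift(mm,tool) [-37.7   0.3  -0.7] rotvec [ 0.002 -0.007  0.003] F [0.  1.5 5.5] gw 0.496 gf 69.2
```

```bash
python3 -m jog '[[0.01,0,0,0,0,0,0.03],[0.014,0,0,0,0,0,0.03],[0.014,0,0,0,0,0,0.03],[0.014,0,0,0,0,0,0.03],[0.01,0,0,0,0,0,0.03]]'
python3 -m jog '[[0.01,0,0,0,0,0,0.03],[0.01,0,0,0,0,0,0.03],[0,0,0,0,0,0,0.03]]'
python3 - <<'E'
from h import *
delta(*toolfor(np.array([484.8,-200,131,12.4,20,30]),0,4)); s=sense();print(s['eef_pos'])
cv2.imwrite('pics/t2.png',eyes.capture('top')[:,:,::-1]);cv2.imwrite('pics/s2.png',eyes.capture('side')[:,:,::-1]);w=eyes.capture('wrist')[:,:,::-1];cv2.imwrite('pics/w3.png',w)
np.save('w3.npy',wristT(s))
t=cv2.imread('pics/t2.png');s=cv2.imread('pics/s2.png')
z=lambda im,x,y,a,b,k:cv2.resize(im[y:y+b,x:x+a],None,fx=k,fy=k,interpolation=cv2.INTER_CUBIC)
o=np.zeros((600,800,3),np.uint8)
a=z(t,365,170,100,145,2);o[:290,:200]=a
b=z(s,300,140,100,120,2.4);o[:288,220:460]=b
c=z(w,250,150,160,140,2);o[:280,470:790]=c
d=z(w,20,60,180,190,1.6);o[292:596,0:288]=d
cv2.imwrite('pics/m3.png',o)
E
```

```text
time_s: 5.15
eef_pos: [615.8, -168.3, 175.5]
ee_rot: [-0.271, 0.941, 0.148, 0.143]
force: [-0.1, 0.2, -0.6]
grip_width: 0.491
grip_force: 69.0
time_s: 5.45
eef_pos: [634.0, -164.2, 182.3]
ee_rot: [-0.271, 0.94, 0.148, 0.143]
force: [-0.4, -0.1, 0.2]
grip_width: 0.489
grip_force: 69.0
t 5.45 shift(mm,tool) [-119.7    0.    -1.8] rotvec [ 0.002 -0.006  0.004] F [-0.4 -0.1  0.2] gw 0.489 gf 69.0
[ 633.97402593 -164.16430399  182.33013798]
```

View pics/m3.png

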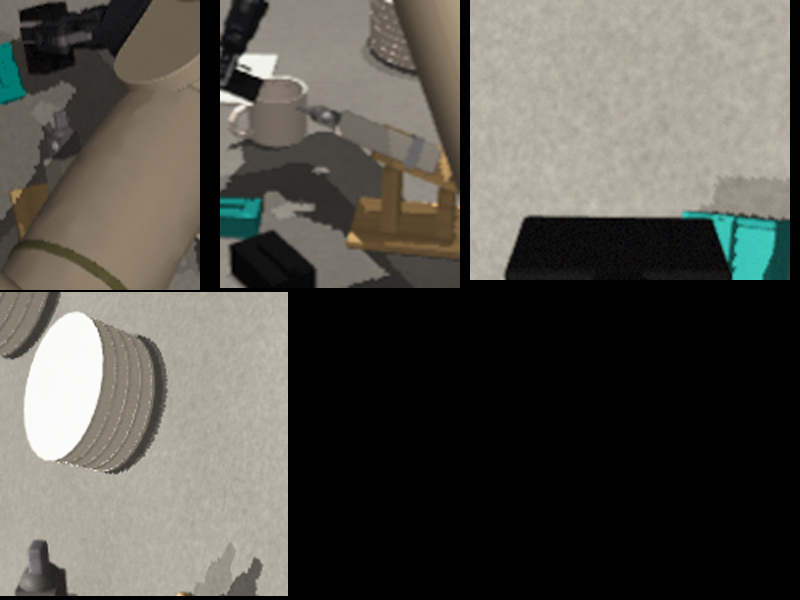

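The cap is off and held: its end face spans (277–372, 258) to (267–382, 284) in the wrist view. The spent marker is bare and sits at its front stop. Next I check where the cap sits in the hand and work out the transfer.

```bash
cat >fit1.py <<'E'
from h import *
cw=eyes.calibration('wrist');M0=np.array(cw['mount'])
# cap in tool: Rcap=FL, origin = (-a,b,c)
P=np.array([(70,21.5,-14.5),(70,-21.5,-14.5),(70,21.5,14.5),(70,-21.5,14.5)])
uv=np.array([(277.5,258.5),(372.5,258.5),(267.5,284),(382.5,284)])
pr=lambda o:proj(P@FL.T+o,cw,M0)
print(pr(np.array([-45.2,0,-4])).round(1).tolist())
o=least_squares(lambda o:(pr(o)-uv).ravel(),[-45,0,-4]);print(o.x,o.fun.round(1))
g=np.array([519.3,166.6,129.1,-8.6,20,-30])
M=Rm(*g[3:]);Rt=M@FL
pos=g[:3]+M@np.array([-20,0,0])-Rt[:,2]*170
print(pos);delta(pos,Rt);s=sense();C=pose(s['ee_rot']);print('up',C.T@[0,0,1])
E
python3 fit1.py
```

```text
[[272.2, 259.0], [369.5, 259.1], [261.2, 289.5], [379.6, 289.6]]
[-46.04123427   1.76108665   0.93127173] [ 0.2 -1.9 -0.6 -1.8  0.7  1.4 -0.3  1.6]
[463.64043775 260.98429278 260.60520296]
t 5.6 shift(mm,tool) [ -42.2 -441.3  139.1] rotvec [-1.162 -0.006  0.363] F [-0.1 -0.2 -0.2] gw 0.489 gf 69.0
up [ 0.34712474 -0.46827103 -0.81254333]
```

```bash
python3 -m jog '[[0.013,-0.017,-0.03,0,0,0,0.03],[0.013,-0.017,-0.03,0,0,0,0.03],[0.013,-0.017,-0.03,0,0,0,0.03],[-0.007,-0.041,0.019,0,0,0,0.03],[-0.007,-0.041,0.019,0,0,0,0.03]]'
python3 -m jog '[[-0.007,-0.041,0.019,0,0,0,0.03],[-0.007,-0.041,0.019,0,0,0,0.03],[-0.007,-0.041,0.019,0,0,0,0.03],[-0.007,-0.041,0.019,0,0,0,0.03],[-0.007,-0.041,0.019,0,0,0,0.03]]'
python3 -m jog '[[-0.007,-0.041,0.02,0,0,0,0.03],[-0.007,-0.041,0.02,0,0,0,0.03],[-0.007,-0.041,0.02,0,0,0,0.03],[0,0,0,-0.13,0,0.04,0.03],[0,0,0,-0.13,0,0.04,0.03]]'
python3 -m jog '[[0,0,0,-0.13,0,0.04,0.03],[0,0,0,-0.13,0,0.04,0.03],[0,0,0,-0.13,0,0.04,0.03],[0,0,0,-0.13,0,0.04,0.03],[0,0,0,-0.13,0,0.04,0.03]]'
python3 -m jog '[[0,0,0,-0.13,0,0.04,0.03],[0,0,0,-0.12,0,0.04,0.03],[0,0,0,0,0,0,0.03]]'
python3 fit1.py | tail -2; python3 -c "from rig import sense;print(sense()['joints'])"
```

```text
time_s: 6.1
eef_pos: [598.4, -80.4, 295.6]
ee_rot: [-0.27, 0.941, 0.147, 0.143]
force: [0.6, 0.2, -1.1]
grip_width: 0.488
grip_force: 68.9
time_s: 6.6
eef_pos: [510.7, 132.2, 301.8]
ee_rot: [-0.271, 0.94, 0.147, 0.142]
force: [0.6, 0.4, -0.5]
grip_width: 0.494
grip_force: 68.9
time_s: 7.1
eef_pos: [459.7, 259.4, 303.7]
ee_rot: [-0.15, 0.973, 0.089, 0.15]
force: [1.0, -0.6, -1.3]
grip_width: 0.49
grip_force: 68.8
time_s: 7.6
eef_pos: [460.0, 259.2, 304.0]
ee_rot: [0.154, 0.974, -0.059, 0.155]
force: [0.4, 0.2, -1.3]
grip_width: 0.489
grip_force: 68.8
time_s: 7.9
eef_pos: [460.1, 260.3, 301.3]
ee_rot: [0.267, 0.945, -0.114, 0.151]
force: [-0.3, 0.2, -1.7]
grip_width: 0.491
grip_force: 68.8
t 7.9 shift(mm,tool) [-10.9 -20.8  33.5] rotvec [-0.    -0.006  0.002] F [-0.3  0.2 -1.7] gw 0.491 gf 68.8
up [ 0.34602659  0.47024773 -0.81186986]
[ 0.56089634  0.39060751  1.35477284 -0.61416008  1.52553177  2.44221584]
```

```bash
python3 -m jog '[[-0.022,-0.01,0.015,0,0,0,0.03],[-0.022,-0.01,0.015,0,0,0,0.03],[0,0,0,0,0,0,0.03],[0,0,0,0,0,0,0.03]]'
python3 - <<'E'
from h import *
s=sense(); im=eyes.capture('wrist')[:,:,::-1].copy(); np.save('w4.npy',wristT(s)); cv2.imwrite('pics/w4.png',im)
print(s['eef_pos'],s['ee_rot'])
o=cv2.resize(im[150:300,220:420],None,fx=4,fy=4,interpolation=cv2.INTER_CUBIC)
for i in range(0,200,20): cv2.putText(o,str(220+i),(i*4,8),0,.35,(0,255,255));cv2.line(o,(i*4,10),(i*4,14),(0,255,255))
for i in range(0,150,10): cv2.putText(o,str(150+i),(0,i*4+4),0,.35,(0,255,255));cv2.line(o,(24,i*4),(28,i*4),(0,255,255))
cv2.imwrite('pics/w4c.png',o)
E
```

```text
time_s: 8.3
eef_pos: [432.7, 265.6, 255.5]
ee_rot: [0.265, 0.945, -0.115, 0.152]
force: [-0.2, -0.1, -1.0]
grip_width: 0.485
grip_force: 68.8
[432.74931247 265.61877682 255.45112617] [ 0.26472972  0.94519634 -0.11527021  0.15242976]
```

View pics/w4c.png

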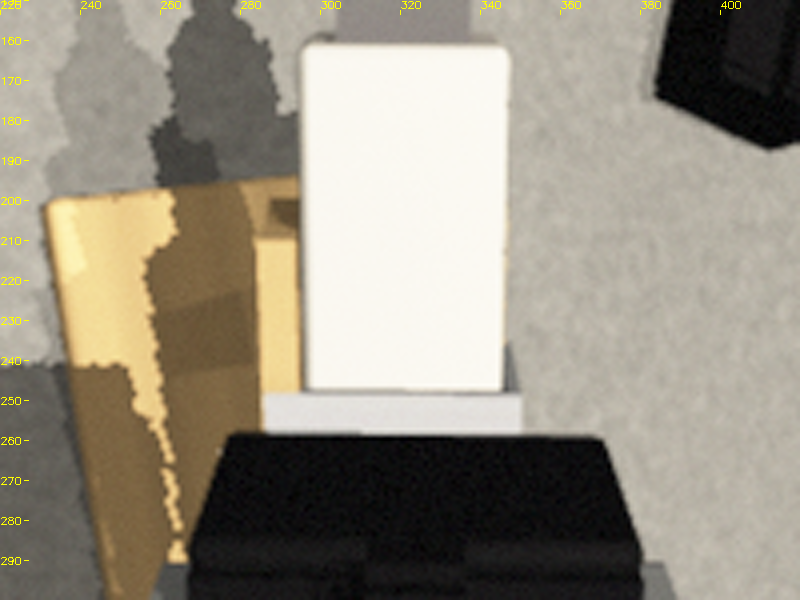

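The good marker's shoulder is at (295,161)–(347.5,161), its sides run straight down to row 247, and the held cap's lower end edge is at (277–370, 259). The angles are aligned. Now the relative fit.

```bash
cat > fit2.py <<'E'
exec(open('fit0.py').read().split("for o,r")[0])
cw=eyes.calibration('wrist');M0=np.array(cw['mount']);Tw=np.load('w4.npy')
w=(cw,Tw,[(0,22,15),(0,-22,15)],np.array([(295.,161),(347.5,161)]))
for nm,o in (('ts',g),('w',[w]),('all',g+[w,w])):
    x,e=fit(o,-30,[519,167,129,-8.6,20,-30],1 if nm!='w' else .1);print(nm,x.round(1),e[-6:-2].round(1))
    if nm=='all': np.save('good.npy',x)
P=np.array([(70,21,-14),(70,-21,-14),(70,21,14),(70,-21,14)])
uv=np.array([(277,259.2),(370,259.2),(267.5,289),(380,289)])
o=least_squares(lambda o:(proj(P@FL.T+o,cw,M0)-uv).ravel(),[-45,0,-4]);print('cap in tool',o.x,o.fun.round(1))
x=np.load('good.npy');M=Rm(*x[3:]);
for X in (80,0):
    delta(x[:3]+M@np.array([X+45.5,0,0])+ (M@FL)[:,2]*3,M@FL)
E
python3 fit2.py
```

```text
ts [519.3 166.6 129.1  -8.6  20.  -29.8] [ 0.7  0.   0.  -0.5]
w [520.7 163.5 126.2  -8.7  20.  -30. ] [-0.  0.  0.  0.]
all [520.  165.8 129.5  -8.9  19.9 -29.7] [-0.5  0.2  0.3  0.3]
cap in tool [-46.18488736   0.34621623  -0.5845578 ] [-0.2  0.6  0.3  0.6 -0.1 -0.5 -0.  -0.5]
t 8.35 shift(mm,tool) [175.5  -1.3 180.8] rotvec [-0.003 -0.013  0.001] F [-0.4  0.7 -0.7] gw 0.49 gf 68.8
t 8.35 shift(mm,tool) [ 95.5  -1.4 179.7] rotvec [-0.003 -0.013  0.001] F [-0.4  0.7 -0.7] gw 0.49 gf 68.8
```

```bash
python3 -m jog '[[0.044,-0.0015,0,0,-0.008,0,0.03],[0.044,0,0,0,0,0,0.03],[0.044,0,0,0,0,0,0.03],[0.043,0,0,0,0,0,0.03],[0,0,0,0,0,0,0.03]]'
python3 -m jog '[[0,0,0.036,0,0,0,0.03],[0,0,0.036,0,0,0,0.03],[0,0,0.036,0,0,0,0.03],[0,0,0.036,0,0,0,0.03],[0,0,0.036,0,0,0,0.03]]'
python3 -m jog '[[0,0,0,0,0,0,0.03],[0,0,0,0,0,0,0.03]]'
python3 fit2.py | tail -2;python3 - <<'E'
from h import *
cv2.imwrite('pics/s5.png',eyes.capture('side')[:,:,::-1]);cv2.imwrite('pics/t5.png',eyes.capture('top')[:,:,::-1])
E
```

```text
time_s: 8.85
eef_pos: [599.5, 240.1, 316.3]
ee_rot: [0.264, 0.945, -0.119, 0.15]
force: [-0.5, 0.5, -1.1]
grip_width: 0.489
grip_force: 68.8
time_s: 9.35
eef_pos: [635.1, 145.1, 167.3]
ee_rot: [0.265, 0.946, -0.117, 0.149]
force: [0.5, 0.5, 0.5]
grip_width: 0.49
grip_force: 68.8
time_s: 9.55
eef_pos: [634.9, 146.0, 168.3]
ee_rot: [0.265, 0.946, -0.117, 0.149]
force: [-0.7, -0.1, -0.7]
grip_width: 0.49
grip_force: 68.7
t 9.55 shift(mm,tool) [ 2.7  0.1 -0.5] rotvec [-0.001 -0.005  0.002] F [-0.7 -0.1 -0.7] gw 0.49 gf 68.7
t 9.55 shift(mm,tool) [-77.3  -0.   -0.9] rotvec [-0.001 -0.005  0.002] F [-0.7 -0.1 -0.7] gw 0.49 gf 68.7
```

```bash
python3 - <<'E'
from h import *
t=cv2.imread('pics/t5.png');s=cv2.imread('pics/s5.png')
x=np.load('good.npy');M=Rm(*x[3:])
L=np.array([(X,0,0) for X in(0,50,77,150)])@M.T+x[:3]
a=proj(L,eyes.calibration('side'),np.array(eyes.calibration('side')['cam_to_world']));b=proj(L,eyes.calibration('top'),np.array(eyes.calibration('top')['cam_to_world']));print(a.round(),b.round())
z=lambda im,x,y,w,h,k:cv2.resize(im[y:y+h,x:x+w],None,fx=k,fy=k,interpolation=cv2.INTER_CUBIC)
cv2.imwrite('pics/m5.png',np.hstack([z(s,205,190,100,110,4),z(t,195,170,90,110,4)]))
E
```

```text
[[281. 262.]
 [264. 249.]
 [255. 243.]
 [231. 225.]] [[233. 238.]
 [236. 216.]
 [238. 203.]
 [242. 170.]]
```

View pics/m5.png

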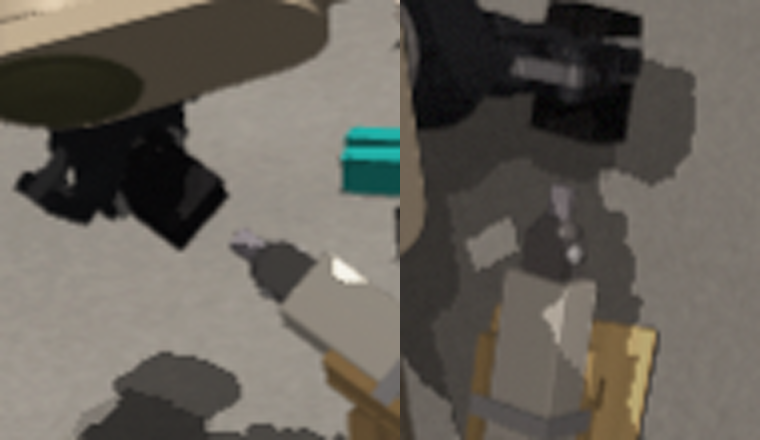

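Cap and nib are coaxial in both views. Mouth is near (256,243) side and (240,204) top; the predicted axis point is (255,243) / (238,203). Starting the insertion slowly.

```bash
python3 -m jog '[[-0.01,0,0,0,-0.004,0,0.03],[-0.01,0,0,0,0,0,0.03],[-0.008,0,0,0,0,0,0.03],[-0.006,0,0,0,0,0,0.03],[-0.006,0,0,0,0,0,0.03]]'
python3 -m jog '[[-0.005,0,0,0,0,0,0.03],[-0.004,0,0,0,0,0,0.03],[0,0,0,0,0,0,0.03]]'
python3 fit2.py | tail -1
```

```text
time_s: 10.15
eef_pos: [597.3, 152.4, 154.2]
ee_rot: [0.265, 0.946, -0.117, 0.147]
force: [1.4, 2.1, 3.2]
grip_width: 0.492
grip_force: 69.1
time_s: 10.45
eef_pos: [588.6, 153.7, 150.8]
ee_rot: [0.265, 0.946, -0.117, 0.147]
force: [-2.2, 4.1, 4.8]
grip_width: 0.485
grip_force: 69.6
t 10.45 shift(mm,tool) [-27.2   0.6  -0.8] rotvec [-0.001 -0.001  0.003] F [-2.2  4.1  4.8] gw 0.485 gf 69.6
```

```bash
python3 -m jog '[[0,0,-0.0015,0,0,0,0.03],[0,0,0,0,0,0,0.03]]'
python3 -m jog '[[-0.003,0,0,0,0,0,0.03],[-0.003,0,0,0,0,0,0.03],[-0.003,0,0,0,0,0,0.03],[0,0,0,0,0,0,0.03]]'
python3 - <<'E'
from h import *
s=sense();print('Ftool',pose(s['ee_rot']).T@s['force'])
E
python3 fit2.py | tail -1
```

```text
time_s: 10.65
eef_pos: [588.3, 153.9, 151.2]
ee_rot: [0.265, 0.946, -0.117, 0.146]
force: [-0.2, -0.9, -0.5]
grip_width: 0.488
grip_force: 68.9
time_s: 11.05
eef_pos: [582.0, 155.3, 150.3]
ee_rot: [0.264, 0.946, -0.117, 0.149]
force: [7.3, 1.7, 5.7]
grip_width: 0.492
grip_force: 69.2
Ftool [ 8.52660348 -0.95256312 -3.95174438]
t 11.05 shift(mm,tool) [-20.7   0.3   1. ] rotvec [-0.002 -0.006  0.001] F [7.3 1.7 5.7] gw 0.492 gf 69.2
```

```bash
for i in 1; do python3 -m jog '[[-0.002,0,-0.0005,0,0,0,0.03],[-0.002,0,0,0,0,0,0.03],[0,0,0,0,0,0,0.03]]'; python3 fit2.py | tail -1; python3 -m jog '[[-0.003,0,0,0,0,0,0.03],[-0.002,0,0,0,0,0,0.03],[0,0,0,0,0,0,0.03]]'; done
python3 - <<'E'
from h import *
s=sense();print('Ftool',pose(s['ee_rot']).T@s['force'])
E
python3 fit2.py | tail -1
```

```text
time_s: 11.35
eef_pos: [579.3, 156.5, 151.0]
ee_rot: [0.264, 0.945, -0.117, 0.151]
force: [9.8, 3.0, 13.3]
grip_width: 0.491
grip_force: 70.0
t 11.35 shift(mm,tool) [-18.3   0.2   2.7] rotvec [-0.003 -0.009 -0.   ] F [ 9.8  3.  13.3] gw 0.491 gf 70.0
time_s: 11.65
eef_pos: [574.5, 157.8, 149.7]
ee_rot: [0.263, 0.946, -0.117, 0.151]
force: [2.0, 8.1, 15.6]
grip_width: 0.494
grip_force: 70.8
Ftool [  6.18155452  -0.09698918 -16.59088903]
t 11.65 shift(mm,tool) [-13.2   0.5   3.4] rotvec [-0.004 -0.009 -0.001] F [ 2.   8.1 15.6] gw 0.494 gf 70.8
```

```bash
cat > f.py <<'E'
from h import *
s=sense();C=pose(s['ee_rot']);print('Ftool',(C.T@s['force']).round(1),'Mtool',(C.T@s['wrist_torque']).round(2));x=np.load('good.npy');M=Rm(*x[3:]);delta(x[:3]+M@np.array([45.5,0,0])+(M@FL)[:,2]*3,M@FL)
E
python3 f.py; python3 -m jog '[[0,0,-0.0015,0,0,0,0.03],[0,0,0,0,0,0,0.03]]'>/dev/null; python3 f.py;  python3 -m jog '[[0,0,-0.001,0,0,0,0.03],[0,0,0,0,0,0,0.03]]'>/dev/null; python3 f.py
```

```text
Ftool [  6.2  -0.1 -16.6] Mtool [ 0.26 -0.11  0.02]
t 11.65 shift(mm,tool) [-13.2   0.5   3.4] rotvec [-0.004 -0.009 -0.001] F [ 2.   8.1 15.6] gw 0.494 gf 70.8
Ftool [  5.3  -0.1 -12.4] Mtool [ 0.17  0.14 -0.01]
t 11.85 shift(mm,tool) [-11.3   0.5   3.9] rotvec [-0.003 -0.005  0.001] F [ 2.2  5.9 11.9] gw 0.492 gf 70.1
Ftool [ 3.6 -0.2 -8.4] Mtool [ 0.22  0.03 -0.04]
t 12.05 shift(mm,tool) [-10.5   0.5   4.1] rotvec [-0.002 -0.003  0.002] F [1.6 4.1 8. ] gw 0.493 gf 69.6
```

```bash
python3 -m jog '[[0,0,-0.002,0,0,0,0.03],[0,0,0,0,0,0,0.03]]'>/dev/null; python3 f.py;  python3 -m jog '[[-0.003,0,0,0,0,0,0.03],[-0.002,0,0,0,0,0,0.03],[0,0,0,0,0,0,0.03]]'>/dev/null; python3 f.py
```

```text
Ftool [-0.6 -0.5  1. ] Mtool [ 0.27 -0.24 -0.06]
t 12.25 shift(mm,tool) [-9.   0.5  4.8] rotvec [-0.     0.     0.003] F [-0.2 -0.  -1.2] gw 0.492 gf 68.8
Ftool [ 0.6 -0.6  0.2] Mtool [ 0.21  0.01 -0.03]
t 12.55 shift(mm,tool) [-4.3  0.5  4.8] rotvec [-0.    -0.     0.003] F [ 0.8  0.3 -0.2] gw 0.488 gf 68.7
```

```bash
for i in 1; do python3 -m jog '[[-0.003,0,0,0,0,0,0.03],[0,0,0,0,0,0,0.03]]'>/dev/null; python3 f.py;  python3 -m jog '[[-0.003,0,0,0,0,0,0.03],[0,0,0,0,0,0,0.03]]'>/dev/null; python3 f.py; done
```

```text
Ftool [ 8.6 -1.   2.2] Mtool [0.23 1.35 0.05]
t 12.75 shift(mm,tool) [-3.3  0.4  5.5] rotvec [-0.002 -0.005  0.002] F [ 8.7 -1.6  0.6] gw 0.489 gf 68.5
Ftool [ 7.4  0.5 -1.8] Mtool [0.31 0.86 0.06]
t 12.95 shift(mm,tool) [-0.7  0.3  5.8] rotvec [-0.002 -0.005  0.001] F [ 6.3 -0.5  4.2] gw 0.491 gf 68.9
```

```bash
for i in 1; do python3 -m jog '[[-0.003,0,0,0,0,0,0.03],[0,0,0,0,0,0,0.03]]'>/dev/null; python3 f.py;  python3 -m jog '[[-0.003,0,0,0,0,0,0.03],[0,0,0,0,0,0,0.03]]'>/dev/null; python3 f.py; done
```

```text
Ftool [-2.2 -0.1 -1.5] Mtool [ 0.28 -0.63  0.01]
t 13.15 shift(mm,tool) [4.5 0.5 5.2] rotvec [-0.001 -0.     0.002] F [-2.3  1.2  0.4] gw 0.491 gf 69.0
Ftool [-3.8  1.1 -2.6] Mtool [ 0.1  -0.84 -0.06]
t 13.35 shift(mm,tool) [8.7 0.5 4.9] rotvec [0.    0.002 0.004] F [-4.4  1.   1.3] gw 0.489 gf 69.4
```

```bash
for i in 1; do python3 -m jog '[[-0.003,0,0,0,0,0,0.03],[0,0,0,0,0,0,0.03]]'>/dev/null; python3 f.py;  python3 -m jog '[[-0.002,0,0,0,0,0,0.03],[0,0,0,0,0,0,0.03]]'>/dev/null; python3 f.py; done
```

```text
Ftool [ 4.2  0.  -1.2] Mtool [ 0.17  0.73 -0.  ]
t 13.55 shift(mm,tool) [9.3 0.5 5.4] rotvec [-0.001 -0.004  0.002] F [3.6 0.  2.4] gw 0.488 gf 68.8
Ftool [12.9  0.2  1.3] Mtool [ 0.37  2.07 -0.04]
t 13.75 shift(mm,tool) [9.5 0.4 5.8] rotvec [-0.002 -0.008  0.002] F [12.2 -2.6  3.5] gw 0.488 gf 68.5
```

```bash
python3 - <<'E'
from h import *
im={n:eyes.capture(n)[:,:,::-1].copy() for n in('side','top','wrist')}
for n in im: cv2.imwrite(f'pics/{n}6.png',im[n])
z=lambda im,x,y,w,h,k:cv2.resize(im[y:y+h,x:x+w],None,fx=k,fy=k,interpolation=cv2.INTER_CUBIC)
a=z(im['side'],240,220,100,100,4);b=z(im['top'],200,190,90,100,4)
c=z(im['wrist'],180,200,300,240,4/3)
o=np.zeros((600,800,3),np.uint8);o[:400,:400]=a;o[:400,400:760]=b;o[400:600,:250]=cv2.resize(c,(250,200))
w=im['wrist'];o[400:600,260:660]=z(w,220,240,200,100,2)
cv2.imwrite('pics/m6.png',o)
E
```

```text
(no output)
```

View pics/m6.png

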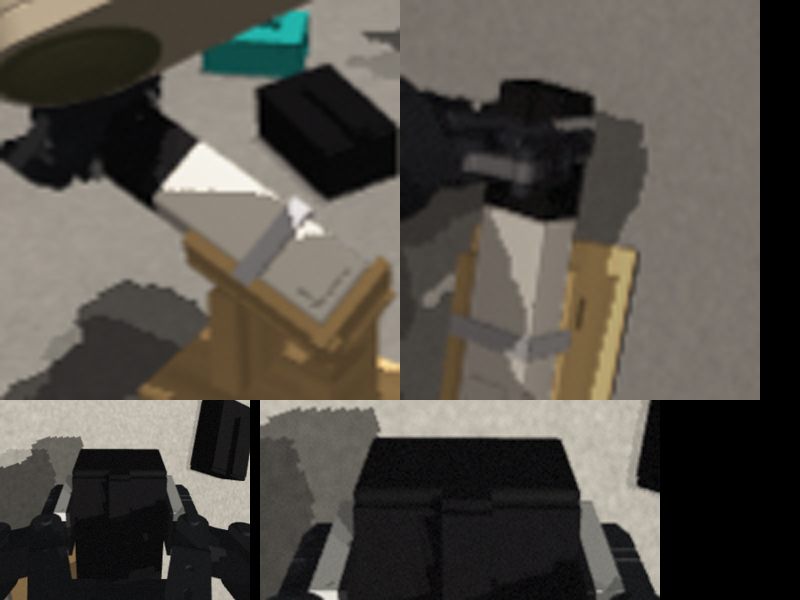

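The picture shows the cap's rim meeting the body's shoulder with no neck visible, at side (285,262) and top (232,243). The marker's back end is at the rest's stop. One gentle confirming push, then I relax and release.

```bash
python3 -m jog '[[-0.001,0,0,0,0,0,0.03],[0,0,0,0,0,0,0.03]]'>/dev/null; python3 f.py; python3 -m jog '[[-0.001,0,0,0,0,0,0.03],[0,0,0,0,0,0,0.03]]'>/dev/null; python3 f.py; python3 -m jog '[[0.003,0,0,0,0,0,0.03],[0,0,0,0,0,0,0.03]]'>/dev/null; python3 f.py
```

```text
Ftool [16.2 -0.9  2.3] Mtool [ 0.34  2.77 -0.01]
t 14.1 shift(mm,tool) [9.5 0.4 6. ] rotvec [-0.003 -0.01   0.001] F [15.8 -2.7  3.3] gw 0.485 gf 68.4
Ftool [19.5 -1.8  3.8] Mtool [ 0.36  3.46 -0.05]
t 14.3 shift(mm,tool) [9.6 0.4 6.2] rotvec [-0.004 -0.012  0.001] F [19.5 -3.2  2.9] gw 0.486 gf 68.2
Ftool [ 8.6 -0.4 -1.5] Mtool [ 0.31  1.26 -0.01]
t 14.5 shift(mm,tool) [9.4 0.4 5.5] rotvec [-0.002 -0.005  0.002] F [ 7.8 -0.1  4. ] gw 0.493 gf 68.9
```

```bash
python3 -m jog '[[0.0018,0,0,0,0,0,0.03],[0,0,0,0,0,0,0.03],[0,0,0,0,0,0,0.0854],[0,0,0,0,0,0,0.0854],[0,0,0,0,0,0,0.0854]]'; python3 -m jog '[[0,0,0,0,0,0,0.0854],[0,0,0,0,0,0,0.0854],[0,0,0,0,0,0,0.0854]]'; python3 f.py
python3 -m jog '[[0,0,-0.01,0,0,0,0.0854],[0,0,-0.02,0,0,0,0.0854],[0,0,-0.03,0,0,0,0.0854],[0,0,-0.03,0,0,0,0.0854],[0,0,-0.03,0,0,0,0.0854]]'; python3 -m jog '[[-0.04,0,-0.02,0,0,0,0.0854],[0,0,0,0,0,0,0.0854],[0,0,0,0,0,0,0.0854]]'
python3 - <<'E'
from h import *
s=sense();im={n:eyes.capture(n)[:,:,::-1].copy() for n in('side','top','wrist')}
for n in im: cv2.imwrite(f'pics/{n}7.png',im[n])
# predicted home pose at 9.5mm back of first estimate; check the white/black edge along upper face centreline off the clip
x=np.load('good.npy');M=Rm(*x[3:])
T=wristT(s);c=eyes.calibration('wrist')
for y in(-14,14):
  X=np.arange(-60,70,2.5);L=np.c_[X,0*X+y,0*X+15]@M.T+x[:3];uv=proj(L,c,T)
  print([(float(a),int(im['wrist'][int(v),int(u)].mean())) for a,(u,v) in zip(X,uv) if 0<=u<640 and 0<=v<480])
print(s['time_s'],s['force'])
E
```

```text
time_s: 15.0
eef_pos: [552.6, 161.9, 142.6]
ee_rot: [0.265, 0.946, -0.117, 0.146]
force: [-0.7, 0.4, 0.4]
grip_width: 0.97
grip_force: 0.0
time_s: 15.3
eef_pos: [552.9, 162.0, 143.0]
ee_rot: [0.265, 0.946, -0.117, 0.146]
force: [1.0, -0.1, 0.2]
grip_width: 0.997
grip_force: 0.0
Ftool [ 1.  -0.1  0.1] Mtool [ 0.2  -0.16 -0.01]
t 15.3 shift(mm,tool) [9.8 0.5 4.9] rotvec [-0.    -0.     0.003] F [ 1.  -0.1  0.2] gw 0.997 gf 0.0
time_s: 15.8
eef_pos: [526.6, 227.2, 242.7]
ee_rot: [0.265, 0.946, -0.117, 0.147]
force: [0.8, 0.5, 0.4]
grip_width: 0.997
grip_force: 0.0
time_s: 16.1
eef_pos: [485.3, 243.4, 244.5]
ee_rot: [0.265, 0.946, -0.116, 0.147]
force: [0.0, -0.0, -0.3]
grip_width: 0.999
grip_force: 0.0
[(-60.0, 229), (-57.5, 229), (-55.0, 231), (-52.5, 229), (-50.0, 230), (-47.5, 230), (-45.0, 229), (-42.5, 229), (-40.0, 231), (-37.5, 229), (-35.0, 229), (-32.5, 228), (-30.0, 229), (-27.5, 230), (-25.0, 230), (-22.5, 230), (-20.0, 230), (-17.5, 230), (-15.0, 229), (-12.5, 192), (-10.0, 22), (-7.5, 17), (-5.0, 23), (-2.5, 18), (0.0, 21), (2.5, 21), (5.0, 19), (7.5, 21), (10.0, 21), (12.5
[... 280 characters left out ...]
0, 132), (-57.5, 130), (-55.0, 132), (-52.5, 132), (-50.0, 134), (-47.5, 131), (-45.0, 129), (-42.5, 132), (-40.0, 133), (-37.5, 131), (-35.0, 132), (-32.5, 230), (-30.0, 230), (-27.5, 229), (-25.0, 230), (-22.5, 228), (-20.0, 228), (-17.5, 229), (-15.0, 228), (-12.5, 207), (-10.0, 20), (-7.5, 17), (-5.0, 17), (-2.5, 16), (0.0, 19), (2.5, 18), (5.0, 17), (7.5, 16), (10.0, 21), (12.5, 20), (15.0, 17), (17.5, 9), (20.0, 17), (22.5, 19), (25.0, 22), (27.5, 17), (30.0, 17), (32.5, 22), (35.0, 20), (37.5, 18), (40.0, 17), (42.5, 25), (45.0, 24), (47.5, 23), (50.0, 22), (52.5, 24), (55.0, 23), (57.5, 17), (60.0, 17), (62.5, 146), (65.0, 154), (67.5, 151)]
16.1 [ 0.0490959  -0.02466157 -0.29428011]
```

```bash
python3 -c "
from rig import finish_job;print(finish_job())"
```

```text
the job is handed in; nothing more can be done
None
```

The cap is off the spent marker and pressed onto the good one, clip on the upper face. It drew itself on, then held solid under a 19.5 N push with the rim at the shoulder; I handed the job in at about 16 s with the gripper clear and the jug, plates and cup not approached.

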